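# Leave the garnish cooler airing

## Task

Leave the freshly cleaned garnish cooler to air. First slide the vent slider's grip, which stands under the grab rail, along its track until its middle lines up with the brass index tab, and let go of it; then take the wooden wedge and push its thin end flat under the middle of the lid's front edge until it jams tight and holds the edge about 10 mm higher than when shut. Let go of the wedge and leave everything else, the index tab too, where it stands.

Things in the scene. Friction and masses are not known exactly. Their poses are not given: they have to be found in the camera images.
- station: Low stainless garnish cooler fixed to the counter, 300 mm deep (x), 460 mm wide (y); its flat top is 110 mm above the origin, the centre of its underside. x points away from the robot, y left, z up. Left half: well with hinged lid. Right half: deck with the vent slider. Its grip is reached under the grab rail from the right (-y), tool leaning 30 to 45 deg, fingers pointing down and to the left (+y).
- rail_mid (a point): On the axis of the steel grab rail over the slider: 16 mm round tube along the station's x, from 85 mm nearer to 95 mm beyond this point, 172 mm above the station's top, 130 mm above the grip's middle and 10 mm right (-y) of it, so nothing can come down on the grip from straight above. From its two ends arms run left (+y) 125 mm at this height to posts; its right side is open.
- vent_grip (a point): Middle of the vent slider's black upright grip: a block 24 mm along the track (x) x 45 mm (y) x 50 mm high, a thin white line over its middle. This point is 42 mm above the station's top; the block spans 16 to 66 mm above it. Axes as the station's.
- vent (a joint): Position of the slider's grip along its straight track, 0 to 0.120 m; grows along the station's +x (away from the robot). It takes about 3 N to move and stays where it is left.
- tab_mid (a point): Top middle of the small brass index tab (10 mm along the track, 34 mm in y, 6 mm high) that marks the wanted setting. It lies beside the track on its left, 47 mm from the grip's middle in +y, its top 8 mm above the station's top. Axes as the station's. The grip is right when it has the same station-x as this tab. The tab is stiff but can be shoved out of place.
- slot (a point): Point on the station's flat top, straight below the middle of the lid's front edge. Axes as the station's. The collar under the lid has an open slot here, 130 mm wide (65 mm to either side); the top goes on level behind it under the lid for 170 mm, and in front of it for 95 mm to the station's front edge.
- lid_edge (a point): Lowest point, in the middle, of the lid's round front edge (12 mm thick, 220 mm wide along the station's y). When shut it is 9 mm above the station's top. The lid is a steel plate, its top 25 mm above the station's top, hinged 185 mm farther back.
- lid (a joint): Lid angle, 0 shut; grows as the front edge rises (0.054 rad = 10 mm at the edge). Weight and a closing spring press the edge down with about 6 N; its steel and the station's top are smooth (friction about 0.35), so pushing the wedge in takes roughly 5 to 10 N, with a brief peak up to 30 N as it first lifts the lid and more if the tool bears down on it; the wedge then holds by friction.
- wedge_block (a point): Centre (half-way up) of the gripping block at the thick end of the loose plain wooden wedge (130 mm long in x, 45 mm wide in y, 0.12 kg, lying flat). Block: 35 mm long, 45 mm wide, 50 mm high; this point is 25 mm above the underside. Ahead of the block (+x) a ramp 95 mm long falls from 24 mm high to 4 mm at the thin end. x points to the thin end, z up.
- wedge_tip (a point): Middle of the wedge's thin end, on its underside: 112.5 mm ahead (+x) of the block's centre and 25 mm lower. Axes as the wedge's.
- mug: Glass beer mug with a handle, 120 mm tall, 76 mm across; bystander. Origin: centre of its underside.
- bottle: Green glass bottle, 200 mm tall, 60 mm across; bystander. Origin: centre of its underside.
- can: Aluminium drinks can, 115 mm tall, 66 mm across; bystander. Origin: centre of its underside.
- jigger: Steel double-cone measure, 90 mm tall, 44 mm across; bystander. Origin: centre of its underside.
- coasters: Square stack of cork coasters, 95 x 95 x 22 mm; bystander. Origin: centre of its underside.
- syrup: Amber jar with a steel cap, 150 mm tall, 56 mm across; bystander. Origin: centre of its underside.
- opener: Flat steel bottle opener, 155 mm long (along its x), 30 to 40 mm wide, 6 mm thick, lying on the station's right deck along its right edge; bystander. Origin: centre of its underside.
- wedge: The wedge as a whole; origin half-way along its underside.
There are look-alikes about, which are no part of the job. Of the things that look like the wedge, the largest one is meant.

How it is judged:
On the way, in this order (a step that is already met when the one before it is completed fails the run):
1. the vent grip lines up with the index tab (within 5 mm) and has been let go (x of vent_grip in the frame of tab_mid between -0.005 and 0.005 m and contact force between station and the fingers below 0.1 N), for 0.3 s.
2. the wedge, flat on the station's top, holds the lid's front edge up (value of joint lid above 0.038 rad and contact force between wedge and lid above 2.5 N and angle between wedge_tip's own z axis and vertical below 0.12 rad and x of wedge_tip in the frame of slot above 0.035 m and z of wedge_tip in the frame of slot below 0.006 m), for 0.2 s.
At the end, for the whole second after the job is handed in: Vent grip within 5 mm of the index tab along the track; wedge flat on the station's top, thin end 35 mm or more in under the lid's front edge, pinched by the lid (over 2.5 N) and holding that edge at least 7 mm (0.038 rad) above shut; all released and at rest (all of step 2 and x of vent_grip in the frame of tab_mid between -0.005 and 0.005 m and linear speed of wedge below 0.01 m/s and velocity of joint lid below 0.05 rad/s); the robot touches nothing.
It fails at once if a bystander (mug, bottle, can, jigger, coasters, jar or opener) is pushed more than 40 mm or knocked over (distance of any of mug, bottle, can, jigger, coasters, syrup, opener from where it was at the start of the episode above 0.04 m or angle between any of mug, bottle, can, jigger, syrup's own z axis and vertical above 0.6 rad).
It fails at once if the brass index tab is shifted by more than 5 mm (distance of tab_mid from where it was at the start of the episode above 0.005 m).
It also fails if it takes over 72 s, if anything falls off the work surface, if the arm or the gripper's body presses on something with over 40 N, if the wrist force passes 120 N, or if a joint passes its speed limit or range.

## Robot

A 6-joint arm with a two-finger parallel gripper is mounted at the origin on the work surface. World frame = base frame: x ahead of the robot, y to its left, z up, the work surface at z = 0. Lengths are in m, angles in rad, forces in N, time in s.
With the tool pointing down it reaches from about 0.35 to 0.975 m from the base axis. Payload 4.9 kg.
Tool frame: the origin (TCP) lies midway between the tips of the shut fingers; the grasp point (between the pads) lies 19 mm behind it; z points along the fingers, y is the direction in which the jaws open and shut (so a half turn about z gives the same grasp; the last joint's range is limited). The gripper opens to 85 mm and grips with 20 to 120 N. Pads are 22 mm wide; open, the fingers measure 114 mm over their backs; the gripper's body (76 mm by 85 mm) begins 54 mm behind the grasp point. The pads swing forward as they close: fully open they stand 13 mm farther back than shut.
Start: joints at [-1.391, 0.053, 1.613, -0, 1.476, -0.119], TCP at [0.184, -0.597, 0.231] pointing down, gripper open.
Joint ranges: [-3.01, 3.01], [-1.01, 2.22], [0.06, 2.58], [-1.02, 4.17], [0.09, 2.62], [-3.14, 3.14]. Speed limits (rad/s): [2.57, 2.57, 3.14, 3.14, 3.14, 3.14].

## Interface

Orientations are given as a unit quaternion [w, x, y, z].
In Python, from plant import state, grab_frame, camera_params, job_done, boxes_of gives the robot as it stands.
- The arm moves only by the tool step_arm, never from a script. Its argument "steps" is a list of rows, each a list of 4 numbers: the shift along the tool's x, y, z in mm, then the turn about the tool's z in degrees. A call has 1 to 8 rows; each row shifts and turns the pose as measured when the row begins, along the tool's axes as they then stand; what a row does not reach is not made up. A row lasts 1/10 s, in which the tool goes at most 50 mm and 8.59 degrees, less where a joint would pass 70% of its speed; a pose out of reach is approached as far as the arm can. A call is refused whole if a number of a shift passes 50 or a number of a turn 8.59, either way. A call with a gripper value outside its range is refused whole. "claw" is the opening in per cent of the stroke, from 0 (shut) to 100 (fully open), set as the call begins (left out, the last holds). The fingers move at their own pace and stop on an object; the grip force is fixed at half the most. Time passes only in rows, so rows that do not move let the fingers close. It gives the time, the measured TCP pose, the force and the opening at its end, in the units of the state.
- state(): the state, without advancing time (a new reading comes with each control period).
- grab_frame(name): name is "scene" or "top" or "wrist"; returns (picture, depth): 384x512x3 uint8, red, green, blue; 384x512 float32, m along the optical axis (not along the pixel's ray), 0 where there is no reading.
- camera_params(name): a dict with "mtx" (3x3 intrinsics, pixels), "extrinsics" (4x4, takes a point from camera to world coordinates); the wrist camera has in their place "T_tool_cam" (4x4, takes a point from camera to tool coordinates, whose origin is the TCP and whose axes are the flange's). Camera axes: x right, y down, z forward; pixel columns grow to the right and rows downward; lengths in m; the calibration is good to about 2 mm. A picture is of the moment at which its call begins: read the wrist's pose just before it. camera_params takes no time and is no camera call.
- job_done(): hands the job in, once; it reports no verdict.
Trained networks look in the newest picture that a camera, given by its name, has taken for a name from the list of things; names that differ only in an ending like _2 or _b are one class to them, and where a whole thing is asked for, a point or a joint stands for the part that bears it (a point fixed in the world has none). Each returns a list of dicts, best first, with "p" (0 to 1); they miss things now and then, are a little off and sometimes report something else, mostly with a low value. They report only what shows in the picture. A call takes as long as a camera call. They do not tell look-alikes from the thing itself.
- boxes_of(camera, label): "box" ([left, top, width, height] in pixels, round what is visible of it).
The state is a dict: "time": time; "joint_pos": joint angles; "joint_vel": joint speeds; "joint_efforts": joint torques, N m; "tool_pos": TCP position; "tool_rot": TCP orientation; "contact_force": force on the tool from outside, world axes, zero at the start; "ft_torque": the same for the moment, N m; "gripper_width": opening from 0.0 (shut) to 1.0 (fully open).
Only numpy, scipy, OpenCV 4.12 (cv2) and the standard library are available. Lean on these libraries where they do the work, as an engineer would, in place of code of your own. Each camera call takes 0.05 s, during which the arm holds its last target. There are 200 camera calls.

## Working session

There is one attempt and no reset: what is moved stays moved. The work goes in short steps, Python scripts to look and compute and a tool call to move; the robot and the scene stay as the last step left them, time stands still between calls to the robot, and variables do not carry over. Pictures are saved under pics/ and viewed, about 8 in all and at most 12, crops included, and the job is handed in when it is done.

Besides the shell and the picture viewer there is one more tool, called after "Request:" as name(argument=value, ...), one argument or row to a line, values as JSON. step_arm: Moves the arm, as the interface text tells. Its arguments: {"type":"object","properties":{"steps":{"type":"array"},"claw":{"type":"number"}},"required":["steps"]}

```bash
mkdir -p pics; ls; cat > h.py <<'E'
import numpy as np, cv2
from plant import state, grab_frame, camera_params, job_done, boxes_of
from scipy.spatial.transform import Rotation as R
def save(n,im,s=1.5): cv2.imwrite('pics/'+n, cv2.resize(im[:,:,::-1],None,fx=s,fy=s))
def T_cam(c,s=None):
    p=camera_params(c)
    if c!='wrist': return np.array(p['mtx']),np.array(p['extrinsics'])
    s=s or state(); T=np.eye(4); q=s['tool_rot']; T[:3,:3]=R.from_quat([q[1],q[2],q[3],q[0]]).as_matrix(); T[:3,3]=s['tool_pos']
    return np.array(p['mtx']),T@np.array(p['T_tool_cam'])
def cloud(c,d,s=None):
    K,T=T_cam(c,s); v,u=np.mgrid[:d.shape[0],:d.shape[1]]
    P=np.stack([(u-K[0,2])/K[0,0]*d,(v-K[1,2])/K[1,1]*d,d],-1)@T[:3,:3].T+T[:3,3]
    P[d==0]=np.nan; return P
E
python3 - <<'E'
from h import *
s=state(); print(s)
for c in ('scene','top'):
    im,d=grab_frame(c); save(c+'0.png',im); np.savez(c+'0.npz',im=im,d=d,P=cloud(c,d))
    for l in ('station','vent_grip','tab_mid','wedge','lid','mug','bottle','can','jigger','coasters','syrup','opener'):
        try: print(c,l,[(b['box'],round(b['p'],2)) for b in boxes_of(c,l)][:4])
        except Exception as e: print(l,e)
print(camera_params('wrist'))
E
```

```text
pics
{'time': 0.0, 'joint_pos': array([-1.39098599e+00,  5.33583355e-02,  1.61430957e+00,  7.31602910e-06,
        1.47601639e+00, -1.19008442e-01]), 'joint_vel': array([ 0.00094092,  0.00019617,  0.00084039,  0.00071659, -0.00217361,
        0.00051844]), 'joint_efforts': array([ 7.51889947e-04, -3.93676400e+01, -3.70179927e+01, -2.35974875e-05,
        6.94304341e-03, -1.38453140e-05]), 'tool_pos': array([ 0.18387782, -0.59667559,  0.23005282]), 'tool_rot': array([-1.04544780e-03,  9.88858677e-01,  1.48853698e-01, -2.81494802e-05]), 'contact_force': array([ 0.07930767, -0.68864042,  0.26704102]), 'ft_torque': array([ 0.03724613, -0.02330475, -0.02216534]), 'gripper_width': 1.0008483322035773}
scene station [([151.1, 143.6, 142.1, 143.2], 0.85)]
scene vent_grip [([204.4, 164.7, 16.1, 13.5], 0.43), ([170.1, 171.8, 25.1, 30.2], 0.21)]
scene tab_mid [([332.8, 268.8, 33.9, 30.6], 0.26)]
scene wedge [([346.2, 226.1, 16.8, 34.5], 0.81), ([308.9, 236.7, 24.9, 18.2], 0.62)]
scene lid [([200.5, 199.1, 73.6, 75.8], 0.98), ([323.5, 196.0, 12.6, 21.1], 0.69), ([333.8, 267.9, 36.1, 33.9], 0.51)]
[... 952 characters left out ...]
]
top coasters [([81.6, 218.4, 29.4, 26.6], 0.88), ([211.6, 113.1, 73.2, 67.9], 0.31)]
top syrup [([390.1, 217.2, 27.8, 16.5], 0.88)]
top opener [([328.2, 155.8, 15.6, 45.4], 0.86)]
{'mtx': array([[278.43644848,   0.        , 254.95681374],
       [  0.        , 278.43644848, 185.51260798],
       [  0.        ,   0.        ,   1.        ]]), 'T_tool_cam': array([[-1.47380415e-04, -9.57760596e-01, -2.87566720e-01,
         7.29194224e-02],
       [ 9.99999981e-01, -1.76787519e-04,  7.62943200e-05,
        -1.09732546e-03],
       [-1.23909900e-04, -2.87566703e-01,  9.57760605e-01,
        -1.42839152e-01],
       [ 0.00000000e+00,  0.00000000e+00,  0.00000000e+00,
         1.00000000e+00]])}
```

```bash
python3 - <<'E'
from h import *
z=np.load('top0.npz'); P=z['P']; im=z['im']
save('topc.png',im[90:290,70:430],2.2)
sc=np.load('scene0.npz')['im']; save('scenec.png',sc[110:310,110:420],2.5)
def at(n,b):
    x,y,w,h=[int(round(t)) for t in b]; q=P[y:y+h,x:x+w].reshape(-1,3); zz=np.nanmax(q[:,2]); m=q[q[:,2]>0.012]; 
    print(n,'top',zz.round(3),'min',np.nanmin(m,0).round(3) if len(m) else '','max',np.nanmax(m,0).round(3) if len(m) else '')
for n,b in dict(station=[203,112,147,113],lid=[210,117,75,65],w1=[162,180,19,28],w2=[128,194,21,40],w3=[118,252,26,22],mug=[104,140,42,30],bottle=[393,168,26,24],can=[333,235,24,20],jig=[165,234,19,11],coast=[81,218,30,27],syr=[390,217,28,17],op=[328,156,16,45]).items(): at(n,b)
q=P[110:226,200:352].reshape(-1,3); m=abs(q[:,2]-0.11)<.02
print(np.histogram(q[:,2],bins=np.arange(.08,.34,.01)))
E
```

```text
station top 0.298 min [ 0.453 -0.336  0.012] max [0.852 0.169 0.298]
lid top 0.266 min [ 0.578 -0.108  0.015] max [0.807 0.147 0.266]
w1 top 0.043 min [0.52  0.262 0.012] max [0.593 0.317 0.043]
w2 top 0.059 min [0.415 0.377 0.012] max [0.536 0.433 0.059]
w3 top 0.04 min [0.264 0.389 0.012] max [0.317 0.454 0.04 ]
mug top 0.13 min [0.633 0.398 0.013] max [0.708 0.508 0.13 ]
bottle top 0.209 min [ 0.58  -0.583  0.013] max [ 0.637 -0.49   0.209]
can top 0.126 min [ 0.341 -0.35   0.017] max [ 0.401 -0.287  0.126]
jig top 0.099 min [0.362 0.248 0.012] max [0.397 0.288 0.099]
coast top 0.037 min [0.357 0.504 0.012] max [0.45  0.603 0.037]
syr top 0.159 min [ 0.417 -0.542  0.012] max [ 0.472 -0.488  0.159]
op top 0.294 min [ 0.522 -0.309  0.101] max [ 0.675 -0.228  0.294]
(array([  38,   49, 2759, 3967,  464, 3025,  468,   10,   18,   71,   15,
          5,    3,    8,    2,    6,    6,    6,    5,   12,  501,  258,
          0,    0,    0]), array([0.08, 0.09, 0.1 , 0.11, 0.12, 0.13, 0.14, 0.15, 0.16, 0.17, 0.18,
       0.19, 0.2 , 0.21, 0.22, 0.23, 0.24, 0.25, 0.26, 0.27, 0.28, 0.29,
       0.3 , 0.31, 0.32, 0.33]))
```

View pics/topc.png

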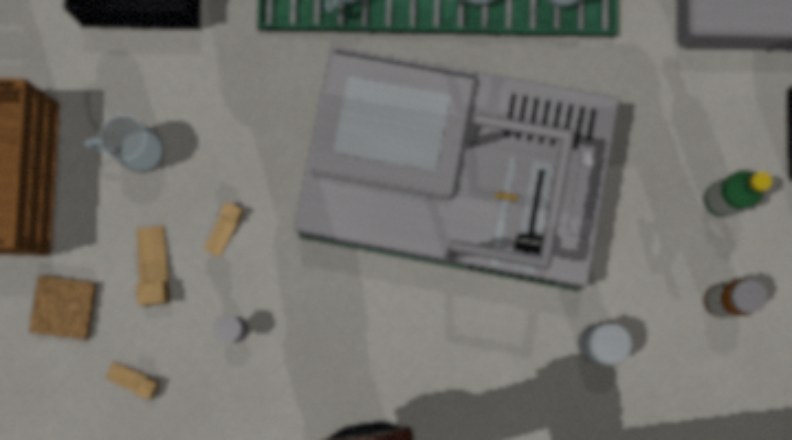

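View pics/scenec.png

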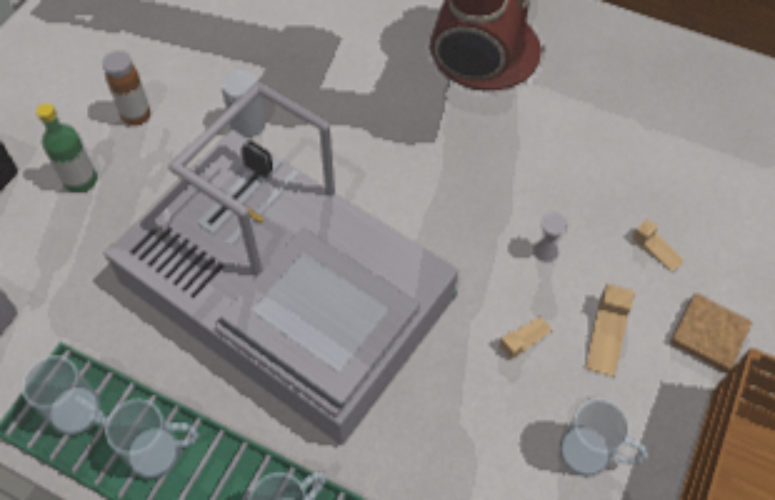

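The top view (crop scale 2.2, offset 70,90) shows the black grip at about (528,243) and the brass tab at (507,196). The rail is a U open to the left. The largest wedge has its block at (152,292) and its thin end at (150,230). The tool can't be tilted with these moves, so I plan to push the grip with the side of an open finger reaching under the rail from the right. Next I'll fit the station pose.

```bash
python3 - <<'E'
from h import *
z=np.load('top0.npz'); P=z['P']; im=z['im'].astype(int)
sub=np.zeros(P.shape[:2],bool); sub[105:230,195:355]=1
m=sub&(P[...,2]>.095)&(P[...,2]<.145)
n,l,st,_=cv2.connectedComponentsWithStats(m.astype(np.uint8)); k=1+st[1:,4].argmax(); m=l==k
r=cv2.minAreaRect((P[m][:,:2]*1000).astype(np.float32)); print('rect mm',r)
flat=m&(P[...,2]<.125); 
q=P[flat&(np.abs(P[...,1]-.05)<.05)&(P[...,0]<.56)]; print('deck z front-left',np.median(q[:,2]),len(q))
print('counter z',np.nanmedian(P[250:280,220:300,2]))
mn=np.radians(-10.5)
def comp(mask,n):
    q=P[mask]; print(n,len(q),'mean',q.mean(0).round(4),'min',q.min(0).round(3),'max',q.max(0).round(3)); return q
q=comp(sub&(P[...,2]>.275),'rail'); rr=cv2.minAreaRect((q[:,:2]*1000).astype(np.float32)); print(rr)
b=im.max(-1)<45; g=sub&b&(P[...,2]>.13)&(P[...,2]<.2); comp(g,'grip')
t=sub&(im[...,0]-im[...,2]>60); comp(t,'tab'); print(np.argwhere(t).mean(0))
# wedge
for nm,(x,y,w,h) in dict(w2=(124,190,26,46)).items():
    s2=np.zeros_like(sub); s2[y:y+h,x:x+w]=1
    wm=s2&(im[...,0]-im[...,2]>35); q=comp(wm,nm); 
    print(cv2.minAreaRect((q[:,:2]*1000).astype(np.float32))); bq=comp(wm&(P[...,2]>.045),'block'); print(cv2.minAreaRect((bq[:,:2]*1000).astype(np.float32)))
E
```

```text
rect mm ((641.525146484375, -83.26011657714844), (460.57769775390625, 304.46856689453125), 80.42601013183594)
deck z front-left 0.11001315336807083 414
counter z -0.00021162986803413553
rail 770 mean [ 0.5695 -0.1734  0.2885] min [ 0.468 -0.235  0.275] max [ 0.68  -0.068  0.298]
((575.2727661132812, -151.85842895507812), (140.04110717773438, 197.3434600830078), 80.19123077392578)
grip 51 mean [ 0.5124 -0.1879  0.1728] min [ 0.502 -0.205  0.15 ] max [ 0.528 -0.17   0.182]
tab 8 mean [ 0.5921 -0.1603  0.1184] min [ 0.591 -0.171  0.111] max [ 0.596 -0.151  0.123]
[178.75 299.75]
w2 440 mean [nan nan nan] min [nan nan nan] max [nan nan nan]
((480.1898193359375, 408.3470764160156), (129.69618225097656, 47.025146484375), 8.936930656433105)
block 111 mean [0.4333 0.399  0.0511] min [0.415 0.377 0.046] max [0.451 0.422 0.059]
((433.2773742675781, 399.4461364746094), (33.45771789550781, 44.15816879272461), 7.663941383361816)
```

```bash
cat >> h.py <<'E'
C=np.array([.6415,-.0833]); YAW=np.radians(-9.7)
def st2w(x,y): c,s=np.cos(YAW),np.sin(YAW); return C+np.array([c*x-s*y,s*x+c*y])
def w2st(p): c,s=np.cos(YAW),np.sin(YAW); d=np.asarray(p)[...,:2]-C; return np.stack([c*d[...,0]+s*d[...,1],-s*d[...,0]+c*d[...,1]],-1)
def plan(x,y,z,yaw):
    "turn (deg about tool z) first, then shift mm in the turned tool axes"
    s=state(); q=s['tool_rot']; M=R.from_quat([q[1],q[2],q[3],q[0]]); m=M.as_matrix()
    cur=np.arctan2(m[1,0],m[0,0]); t=-np.degrees((yaw-cur+np.pi)%(2*np.pi)-np.pi)
    M2=M*R.from_euler('z',t,degrees=True); d=M2.inv().apply(np.array([x,y,z])-s['tool_pos'])*1000
    print('turn',round(t,2),'then shift',d.round(1),'t',round(s['time'],2),'pos',s['tool_pos'].round(4),'yaw',np.degrees(cur).round(2),'tilt',np.degrees(np.arccos(-m[2,2])).round(2))
E
python3 -c "
from h import *
plan(*st2w(-.145,-.255),.26,YAW)"
```

```text
turn 26.82 then shift [ 219.4 -328.7  -28.7] t 1.3 pos [ 0.184  -0.5973  0.2313] yaw 17.12 tilt 0.0
```

Request:
step_arm(
  steps=[
    [0,0,-8,6.7],
    [0,0,-8,6.7],
    [0,0,-8,6.7],
    [0,0,-5,6.7],
    [28,-42,0,0],
    [28,-42,0,0],
    [28,-42,0,0],
    [28,-42,0,0],
  ],
)

```text
time: 2.1
tool_pos: [0.3236, -0.4554, 0.2609]
tool_rot: [0.0, 0.995, -0.1, -0.0]
contact_force: [0.4, -0.8, -1.0]
gripper_width: 1.004
```

Request:
step_arm(
  steps=[
    [28,-42,0,0],
    [28,-42,0,0],
    [28,-42,0,0],
    [28,-42,0,0],
    [0,0,0,0],
  ],
)

```text
time: 2.6
tool_pos: [0.468, -0.3093, 0.262]
tool_rot: [0.001, 0.995, -0.097, 0.002]
contact_force: [-0.2, -0.1, 0.5]
gripper_width: 1.001
```

```bash
python3 - <<'E'
from h import *
plan(*st2w(-.145,-.255),.26,YAW)
s=state(); im,d=grab_frame('wrist'); P=cloud('wrist',d,s); np.savez('w1.npz',im=im,d=d,P=P); save('w1.png',im)
ii=im.astype(int); S=w2st(P)
t=(ii[...,0]-ii[...,2]>60)&(P[...,2]>.1)&(P[...,2]<.13); print('tab',t.sum(),S[t].mean(0),S[t].min(0),S[t].max(0),np.median(P[t],0))
g=(ii.max(-1)<60)&(P[...,2]>.165)&(P[...,2]<.19); print('grip top',g.sum(),S[g].mean(0),S[g].min(0),S[g].max(0),np.median(P[g],0))
rl=(P[...,2]>.27)&(P[...,2]<.3); print('rail',S[rl].min(0),S[rl].max(0))
E
```

```text
turn -1.46 then shift [-12.1   3.    2. ] t 2.6 pos [ 0.468  -0.3093  0.262 ] yaw -11.16 tilt 0.24
tab 639 [-0.07765859 -0.24646608] [-0.1457925  -0.45508318] [-0.03351446 -0.06729661] [ 0.58523928 -0.17372423  0.11914157]
grip top 1298 [-0.10545857 -0.13418427] [-0.11898929 -0.1541603 ] [-0.09488234 -0.11029527] [ 0.51595053 -0.19788289  0.17524932]
rail [-0.15202517 -0.3079347 ] [-0.03734692 -0.11945224]
```

View pics/w1.png

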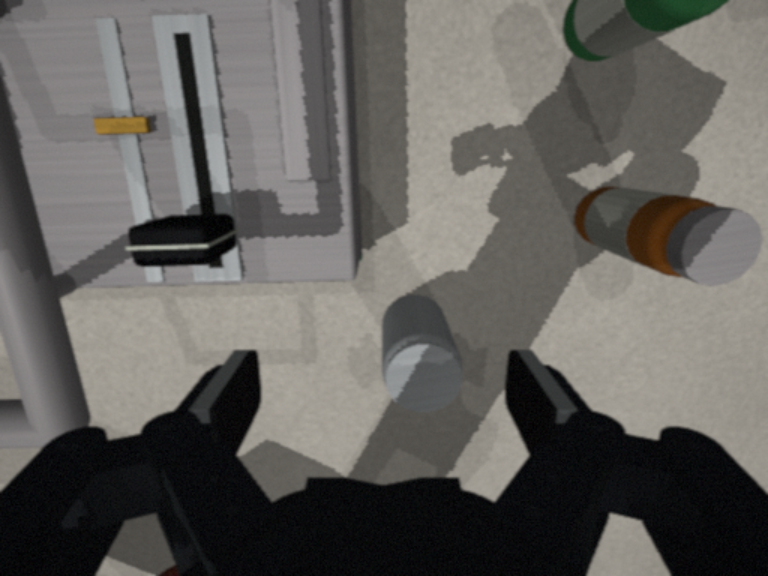

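The wrist view shows the tab at (122,125) px, the grip with its white line at (182,245), and the open deck to the right. The rail is at the left edge of the picture.

```bash
python3 - <<'E'
from h import *
z=np.load('w1.npz'); im=z['im'].astype(int); P=z['P']; S=w2st(P)
t=(im[...,0]-im[...,2]>60)&(S[...,0]>-.06)&(S[...,1]>-.12)&(P[...,2]>.1)&(P[...,2]<.13)
def rect(m,n): print(n,m.sum(),P[m].mean(0).round(4),cv2.minAreaRect((S[m]*1000).astype(np.float32)))
rect(t,'tab')
tt=t&(P[...,2]>.116); rect(tt,'tabtop')
g=(im.max(-1)<60)&(P[...,2]>.17)&(P[...,2]<.185)&(S[...,1]>-.17); rect(g,'griptop')
w=(im.min(-1)>90)&(P[...,2]>.168)&(P[...,2]<.185)&(S[...,1]>-.16)&(S[...,1]<-.1); rect(w,'line')
sl=(im.max(-1)<40)&(abs(P[...,2]-.105)<.012)&(abs(S[...,1]+.131)<.02); rect(sl,'track')
plan(*st2w(-.145,-.255),.132,YAW)
E
```

```text
tab 349 [ 0.5896 -0.1602  0.1182] ((-38.02275848388672, -84.06150817871094), (33.5439338684082, 9.24742603302002), 88.65318298339844)
tabtop 348 [ 0.5896 -0.1602  0.1182] ((-38.02275848388672, -84.06150817871094), (33.5439338684082, 9.24742603302002), 88.65318298339844)
griptop 1199 [ 0.5148 -0.1968  0.1751] ((-107.01847839355469, -132.10031127929688), (23.840076446533203, 43.673828125), 0.39008283615112305)
line 179 [ 0.5137 -0.1931  0.176 ] ((-111.36184692382812, -129.8638153076172), (44.891845703125, 19.35430908203125), 78.08760070800781)
track 977 [ 0.5783 -0.2056  0.115 ] ((-60.05842590332031, -135.4464111328125), (147.3000946044922, 20.745277404785156), 2.1362931728363037)
turn -1.57 then shift [-11.4   0.7 130. ] t 2.65 pos [ 0.4667 -0.311   0.262 ] yaw -11.27 tilt 0.24
```

Request:
step_arm(
  steps=[
    [-11,1,0,-1.5],
    [0,0,40,0],
    [0,0,40,0],
    [0,0,30,0],
    [0,0,15,0],
    [0,0,0,0],
  ],
  claw=100,
)

```text
time: 3.25
tool_pos: [0.4533, -0.3167, 0.1364]
tool_rot: [0.005, 0.996, -0.087, 0.003]
contact_force: [-0.5, 1.4, 0.4]
gripper_width: 0.998
```

```bash
python3 -c "
from h import *
plan(*st2w(-.142,-.198),.132,YAW); print(w2st(state()['tool_pos']))"
```

```text
turn -0.29 then shift [  4.1 -63.8   3.8] t 3.25 pos [ 0.4533 -0.3167  0.1364] yaw -9.99 tilt 0.66
[-0.14613577 -0.26178958]
```

Request:
step_arm(
  steps=[
    [0,-20,2,0],
    [0,-16,2,0],
    [2,-10,0,0],
    [2,-8,0,0],
    [0,-5,0,0],
    [0,0,0,0],
  ],
)

```text
time: 3.85
tool_pos: [0.4706, -0.2611, 0.1387]
tool_rot: [0.008, 0.996, -0.088, 0.007]
contact_force: [-0.8, 0.1, -0.3]
gripper_width: 0.997
```

```bash
python3 - <<'E'
from h import *
plan(*st2w(-.142,-.198),.132,YAW); print(w2st(state()['tool_pos']))
s=state(); im,d=grab_frame('wrist'); P=cloud('wrist',d,s); np.savez('w2.npz',im=im,d=d,P=P); save('w2.png',im)
S=w2st(P); i=im.astype(int)
g=(i.max(-1)<60)&(P[...,2]>.17)&(P[...,2]<.185)&(abs(S[...,1]+.132)<.03)&(S[...,0]>-.13);print(g.sum(),S[g].mean(0) if g.any() else '')
E
```

```text
turn -0.44 then shift [-3.6 -6.1  6.5] t 3.85 pos [ 0.4706 -0.2611  0.1387] yaw -10.14 tilt 1.26
[-0.13848976 -0.204024  ]
5466 [-0.10613908 -0.13414315]
```

View pics/w2.png

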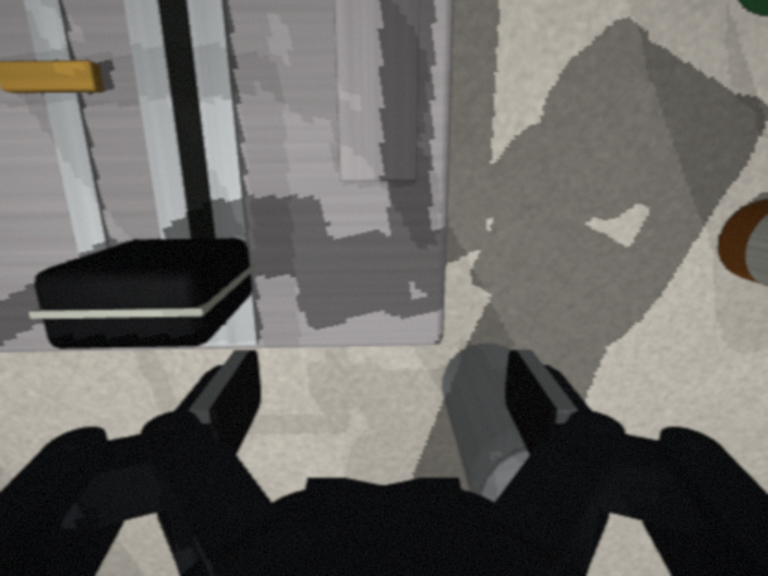

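The left finger (190–260, 350–450) stands just in front of the grip (150,300) and overlaps its right part, clear of the rail. I'll push now.

Request:
step_arm(
  steps=[
    [4,-2,4,0],
    [6,0,0,0],
    [10,0,0,0],
    [12,0,0,0],
    [12,0,0,0],
    [10,0,0,0],
    [5,0,0,0],
    [0,0,0,0],
  ],
)

```text
time: 4.7
tool_pos: [0.5331, -0.2704, 0.1342]
tool_rot: [0.007, 0.996, -0.088, 0.004]
contact_force: [-2.6, 1.1, 2.4]
gripper_width: 1.001
```

```bash
cat > g.py <<'E'
from h import *
def grip(n):
    s=state(); im,d=grab_frame('wrist'); P=cloud('wrist',d,s); np.savez(n+'.npz',im=im,d=d,P=P); save(n+'.png',im)
    S=w2st(P); i=im.astype(int)
    g=(i.max(-1)<60)&(P[...,2]>.17)&(P[...,2]<.182)&(abs(S[...,1]+.132)<.026)&(S[...,0]>-.13)
    t=(i[...,0]-i[...,2]>60)&(abs(S[...,0]+.038)<.02)&(S[...,1]>-.12)&(P[...,2]>.1)&(P[...,2]<.13)
    for m,k in((g,'grip'),(t,'tab')):
        if m.any(): print(k,m.sum(),cv2.minAreaRect((S[m]*1000).astype(np.float32)),np.percentile(S[m][:,0],[1,99]))
    print('tool st',w2st(s['tool_pos']),s['tool_pos'],s['contact_force'].round(1),s['time'])
E
python3 -c "
from g import *
grip('w3'); plan(*st2w(-.07,-.2),.135,YAW)"
```

```text
grip 5540 ((-63.12773132324219, -133.86692810058594), (44.958763122558594, 48.24283218383789), 0.023873982951045036) [-0.06915174 -0.04105029]
tab 975 ((-38.09480667114258, -84.05860137939453), (34.241397857666016, 9.944104194641113), 89.2337417602539) [-0.04289131 -0.0332923 ]
tool st [-0.07534818 -0.20272583] [ 0.53307188 -0.27043218  0.13423583] [-2.6  1.1  2.4] 4.7
turn -0.44 then shift [ 5.5 -2.8 -0.7] t 4.75 pos [ 0.5329 -0.2705  0.1343] yaw -10.14 tilt 0.95
```

Request:
step_arm(
  steps=[
    [7,0,0,0],
    [5,0,0,0],
    [2,0,0,0],
    [0,0,0,0],
  ],
)

```text
time: 5.15
tool_pos: [0.5471, -0.2729, 0.1341]
tool_rot: [0.007, 0.996, -0.089, 0.004]
contact_force: [-2.9, 1.6, 0.8]
gripper_width: 1.004
```

```bash
python3 -c "
from g import *
grip('w4')"
```

```text
grip 5473 ((-47.36836242675781, -133.74559020996094), (48.5361442565918, 42.42652130126953), 89.74626922607422) [-0.05464962 -0.0267632 ]
tab 501 ((-37.93359375, -81.53728485107422), (9.64183521270752, 29.228504180908203), 0.24589145183563232) [-0.04251716 -0.03317186]
tool st [-0.06109291 -0.20281746] [ 0.54710792 -0.27292437  0.1341457 ] [-2.9  1.6  0.8] 5.15
```

Request:
step_arm(
  steps=[
    [-10,0,0,0],
    [-12,0,0,0],
    [-12,0,0,0],
    [0,15,0,0],
    [0,40,0,0],
    [0,30,0,0],
    [0,0,0,0],
    [0,0,0,0],
  ],
)

```text
time: 6.0
tool_pos: [0.4939, -0.3566, 0.1366]
tool_rot: [0.01, 0.996, -0.09, 0.008]
contact_force: [-0.7, -0.7, 0.3]
gripper_width: 0.998
```

```bash
python3 -c "
from g import *
grip('w5')"
```

```text
tool st [-0.09938861 -0.29427641] [ 0.49394986 -0.35662335  0.13656093] [-0.7 -0.7  0.3] 6.0
```

View pics/w5.png

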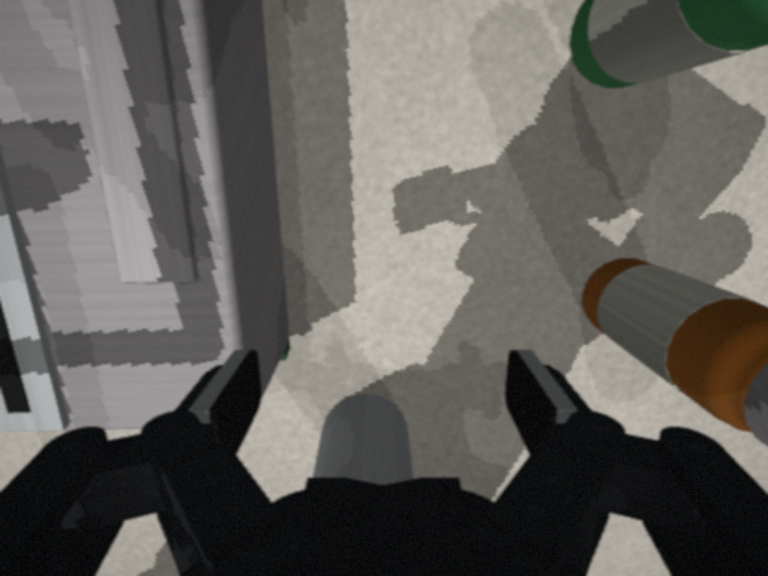

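The tool is now clear of the rail, and the grip is out of this view. I'll rise to the earlier viewpoint.

Request:
step_arm(
  steps=[
    [0,0,-30,0],
    [-8,-5,-45,0],
    [-8,-10,-45,0],
    [-5,-10,-20,0],
    [0,0,0,0],
  ],
)

```text
time: 6.55
tool_pos: [0.4748, -0.3206, 0.278]
tool_rot: [0.008, 0.996, -0.088, 0.006]
contact_force: [0.2, -0.2, -0.5]
gripper_width: 1.002
```

```bash
python3 -c "
from g import *
grip('w6'); plan(*st2w(-.12,-.26),.4,YAW)"
```

```text
grip 1325 ((-39.02156448364258, -131.97378540039062), (43.347469329833984, 23.188217163085938), 89.7774429321289) [-0.05061396 -0.02762989]
tab 58 ((-38.35308837890625, -71.24573516845703), (8.039186477661133, 8.768818855285645), 89.79884338378906) [-0.04273689 -0.03400776]
tool st [-0.12437539 -0.26199223] [ 0.47475984 -0.32059072  0.27798628] [ 0.2 -0.2 -0.5] 6.55
turn -0.37 then shift [   6.    -0.5 -123.4] t 6.6 pos [ 0.4746 -0.3208  0.2765] yaw -10.07 tilt 1.07
```

Both were measured in one frame: grip −39.0 mm, tab −38.2 mm, so they are aligned within about 1 mm and released. Now the wedge.

Request:
step_arm(
  steps=[
    [0,0,-50,0],
    [0,0,-50,-6],
    [0,0,-40,-6],
    [0,0,0,-6],
    [0,0,0,0],
  ],
)

```text
time: 7.1
tool_pos: [0.4722, -0.3168, 0.4023]
tool_rot: [0.001, 0.997, 0.076, -0.004]
contact_force: [-0.6, -0.5, -1.3]
gripper_width: 1.003
```

```bash
python3 -c "
from h import *
plan(.4333,.3994,.40,np.radians(8.3))"
```

```text
turn 0.42 then shift [  64.9 -714.3    1.2] t 7.1 pos [ 0.4722 -0.3168  0.4023] yaw 8.72 tilt 0.47
```

Request:
step_arm(
  steps=[
    [4,-45,0,0],
    [4,-48,0,0],
    [4,-48,0,0],
    [4,-48,0,0],
    [4,-48,0,0],
    [4,-48,0,0],
    [4,-48,0,0],
    [4,-48,0,0],
  ],
)

```text
time: 7.9
tool_pos: [0.4474, 0.0728, 0.3789]
tool_rot: [-0.006, 0.998, 0.06, -0.019]
contact_force: [0.8, -0.4, -0.4]
gripper_width: 1.0
```

Request:
step_arm(
  steps=[
    [4,-48,0,0],
    [4,-48,0,0],
    [4,-48,0,0],
    [4,-48,0,0],
    [4,-48,0,0],
    [4,-48,0,0],
    [4,-30,0,0],
    [0,0,0,0],
  ],
)

```text
time: 8.7
tool_pos: [0.4311, 0.4077, 0.3551]
tool_rot: [0.001, 0.998, 0.054, -0.035]
contact_force: [0.6, -1.3, 0.3]
gripper_width: 1.001
```

```bash
python3 -c "
from h import *
plan(.4333,.3994,.18,np.radians(8.3))"
```

```text
turn -2.12 then shift [ 13.1   9.4 174.5] t 8.7 pos [0.4311 0.4077 0.3551] yaw 6.18 tilt 3.98
```

```bash
python3 - <<'E'
from h import *
s=state(); q=s['tool_rot']; m=R.from_quat([q[1],q[2],q[3],q[0]]).as_matrix(); print(m.round(3))
im,d=grab_frame('wrist'); P=cloud('wrist',d,s); save('w7.png',im); i=im.astype(int)
wm=(i[...,0]-i[...,2]>40)&(P[...,2]>.002)&(P[...,2]<.07)&(P[...,0]>.38)&(P[...,1]>.35)&(P[...,1]<.46)
n,l,st,_=cv2.connectedComponentsWithStats(wm.astype(np.uint8)); wm=l==1+st[1:,4].argmax()
f=lambda m,n: print(n,m.sum(),cv2.minAreaRect((P[m][:,:2]*1000).astype(np.float32)),np.median(P[m],0).round(4))
f(wm,'wedge'); f(wm&(P[...,2]>.045),'block')
E
```

```text
[[ 0.992  0.107 -0.069]
 [ 0.107 -0.994 -0.005]
 [-0.069 -0.002 -0.998]]
wedge 1666 ((494.84429931640625, 410.656982421875), (94.77361297607422, 46.078670501708984), 9.308515548706055) [0.496 0.411 0.014]
block 0 ((0.0, 0.0), (0.0, 0.0), 0.0) [nan nan nan]
  return _methods._mean(a, axis=axis, dtype=dtype,
  ret = um.true_divide(
```

View pics/w7.png

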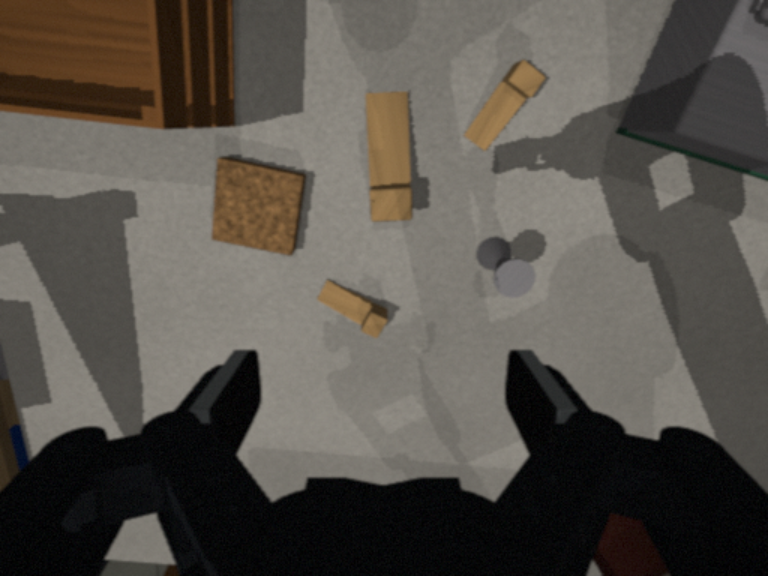

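The largest wedge is at (390,155), with its block at its near end (390,205); the smaller look-alikes are at (505,105) and (355,305). I'll descend onto the large one's block.

```bash
python3 -c "
from h import *
plan(.432,.400,.12,np.radians(9))"
```

```text
turn -2.87 then shift [ 16.4   7.4 234.1] t 8.75 pos [0.4311 0.4062 0.3547] yaw 6.13 tilt 4.03
```

Request:
step_arm(
  steps=[
    [4,2,40,-2.9],
    [4,2,40,0],
    [4,2,40,0],
    [4,1,40,0],
    [0,0,40,0],
    [0,0,25,0],
    [0,0,0,0],
  ],
)

```text
time: 9.45
tool_pos: [0.4311, 0.3885, 0.1137]
tool_rot: [0.005, 0.997, 0.071, -0.039]
contact_force: [0.2, -0.8, -0.4]
gripper_width: 0.995
```

```bash
python3 - <<'E'
from h import *
plan(.432,.400,.012,np.radians(9))
s=state(); im,d=grab_frame('wrist'); P=cloud('wrist',d,s); save('w8.png',im); i=im.astype(int)
wm=(i[...,0]-i[...,2]>40)&(P[...,2]>.002)&(P[...,2]<.07)&(P[...,0]>.38)&(P[...,1]>.35)&(P[...,1]<.46)
n,l,st,_=cv2.connectedComponentsWithStats(wm.astype(np.uint8)); wm=l==1+st[1:,4].argmax()
f=lambda m,n: print(n,m.sum(),cv2.minAreaRect((P[m][:,:2]*1000).astype(np.float32)))
f(wm,'wedge'); f(wm&(P[...,2]>.045),'block')
E
```

```text
turn -0.89 then shift [ 10.6 -11.5 101.1] t 9.45 pos [0.4311 0.3885 0.1137] yaw 8.11 tilt 4.47
wedge 6723 ((494.5740966796875, 410.8707275390625), (95.45964813232422, 44.722232818603516), 8.696247100830078)
block 0 ((0.0, 0.0), (0.0, 0.0), 0.0)
```

Request:
step_arm(
  steps=[
    [4,-8,25,-0.8],
    [3,-4,25,0],
    [2,0,25,0],
    [0,0,18,0],
    [0,0,0,0],
  ],
)

```text
time: 10.0
tool_pos: [0.4409, 0.4026, 0.031]
tool_rot: [-0.0, 0.997, 0.075, -0.03]
contact_force: [0.4, -1.0, -1.1]
gripper_width: 1.003
```

```bash
python3 -c "
from h import *
plan(.431,.401,.011,np.radians(8.7))"
```

```text
turn -0.14 then shift [-8.8  0.2 20.6] t 10.0 pos [0.4409 0.4026 0.031 ] yaw 8.56 tilt 3.39
```

Request:
step_arm(
  steps=[
    [-6,0,8,0],
    [-3,0,8,0],
    [0,0,5,0],
    [0,0,0,0],
  ],
)

```text
time: 10.4
tool_pos: [0.4341, 0.4029, 0.0158]
tool_rot: [-0.003, 0.997, 0.074, -0.025]
contact_force: [0.2, -0.5, 0.1]
gripper_width: 0.998
```

Request:
step_arm(
  steps=[
    [0,0,0,0],
    [0,0,0,0],
    [0,0,0,0],
    [0,0,0,0],
    [0,0,0,0],
    [0,0,0,0],
  ],
  claw=0,
)

```text
time: 11.0
tool_pos: [0.4351, 0.4035, 0.0176]
tool_rot: [-0.003, 0.997, 0.074, -0.024]
contact_force: [-0.9, 0.6, -0.6]
gripper_width: 0.515
```

```bash
python3 -c "
from h import *
plan(.431,.401,.011,np.radians(8.7)); print(state()['gripper_width'])"
```

```text
turn -0.22 then shift [-4.1  1.9  6.8] t 11.0 pos [0.4351 0.4035 0.0176] yaw 8.48 tilt 2.8
0.5152851070325478
```

Request:
step_arm(
  steps=[
    [0,0,-20,0],
    [0,0,-40,6],
    [0,0,-40,6],
    [0,0,-40,6],
    [0,0,-40,0],
    [0,0,0,0],
  ],
)

```text
time: 11.6
tool_pos: [0.4414, 0.4012, 0.1983]
tool_rot: [0.004, 0.996, -0.09, -0.029]
contact_force: [0.8, 0.3, -0.4]
gripper_width: 0.519
```

```bash
python3 - <<'E'
from h import *
z=np.load('top0.npz'); P=z['P']; S=w2st(P)
m=(P[...,2]>.127)&(P[...,2]<.142)&(S[...,1]>-.05)&(abs(S[...,0])<.17)&(S[...,1]<.3)
n,l,st,_=cv2.connectedComponentsWithStats(m.astype(np.uint8)); m=l==1+st[1:,4].argmax()
print('lid',cv2.minAreaRect((S[m]*1000).astype(np.float32)),np.percentile(S[m],[.5,99.5],axis=0),np.median(P[m][:,2]))
plan(*st2w(-.24,.115),.19,YAW)
E
```

```text
lid ((41.37629699707031, 110.33332061767578), (204.29019165039062, 220.8239288330078), 0.2059367299079895) [[-0.05926654  0.00098392]
 [ 0.13966359  0.21875224]] 0.13552938862783415
turn -0.63 then shift [ 39.3 328.7  10.5] t 11.6 pos [0.4414 0.4012 0.1983] yaw -10.33 tilt 3.34
```

Request:
step_arm(
  steps=[
    [4,30,0,0],
    [5,40,0,0],
    [5,40,0,0],
    [5,40,0,0],
    [5,40,0,0],
    [5,40,0,0],
    [5,40,0,0],
    [5,30,0,0],
  ],
)

```text
time: 12.4
tool_pos: [0.4226, 0.0917, 0.1932]
tool_rot: [0.005, 0.996, -0.085, -0.032]
contact_force: [0.6, 0.9, -0.4]
gripper_width: 0.52
```

Request:
step_arm(
  steps=[
    [0,10,0,0],
    [0,0,0,0],
  ],
)

```text
time: 12.6
tool_pos: [0.4197, 0.079, 0.1913]
tool_rot: [0.005, 0.996, -0.088, -0.033]
contact_force: [0.9, 0.4, -1.2]
gripper_width: 0.519
```

```bash
cat > wt.py <<'E'
from h import *
def wedge(n):
    s=state(); q=s['tool_rot']; m=R.from_quat([q[1],q[2],q[3],q[0]]).as_matrix(); print('toolz',m[:,2].round(3),'st',w2st(s['tool_pos']).round(4),s['tool_pos'][2].round(4),'F',s['contact_force'].round(1),s['gripper_width'])
    im,d=grab_frame('wrist'); P=cloud('wrist',d,s); save(n+'.png',im); i=im.astype(int); S=w2st(P)
    w=(i[...,0]-i[...,2]>40)&(P[...,2]>.09)
    k,l,st,_=cv2.connectedComponentsWithStats(w.astype(np.uint8)); w=l==1+st[1:,4].argmax()
    q=np.c_[S[w],P[w][:,2]]; q=q[np.isfinite(q).all(1)]
    print('ramp',len(q),cv2.minAreaRect((q[:,:2]*1000).astype(np.float32)))
    # slope: fit z=a+bx+cy on ramp
    A=np.c_[np.ones(len(q)),q[:,:2]-q[:,:2].mean(0)]; c=np.linalg.lstsq(A,q[:,2],rcond=None)[0]
    print('slope x deg',np.degrees(np.arctan(c[1])),'(flat -11.9)  y deg',np.degrees(np.arctan(c[2])),'x range',np.percentile(q[:,0],[1,99]),'mean z',c[0])
E
python3 -c "
from wt import *
wedge('w9'); plan(*st2w(-.215,.110),.19,YAW)"
```

```text
toolz [-0.067 -0.004 -0.998] st [-0.246   0.1226] 0.1913 F [ 0.9  0.4 -1.2] 0.519331025882161
ramp 17348 ((-180.08184814453125, 115.33183288574219), (57.66471862792969, 106.79686737060547), 88.29291534423828)
slope x deg -13.190259333530276 (flat -11.9)  y deg 0.0680713903273637 x range [-0.23174434 -0.13901368] mean z 0.18639245033554294
turn -0.34 then shift [31.1 13.2 -0.6] t 12.65 pos [0.4197 0.0796 0.1912] yaw -10.04 tilt 3.88
```

View pics/w9.png

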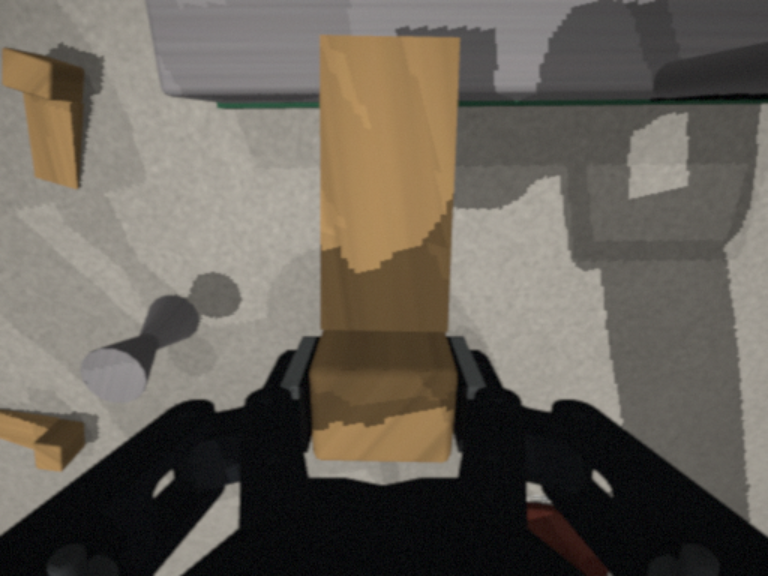

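The wedge is held square between the pads, with its thin end at (390,38) px and nearly level. Moving it in front of the slot.

Request:
step_arm(
  steps=[
    [20,8,0,0],
    [20,5,0,0],
    [15,0,5,0],
    [0,0,10,0],
    [0,0,0,0],
  ],
)

```text
time: 13.15
tool_pos: [0.4716, 0.0634, 0.1702]
tool_rot: [0.004, 0.996, -0.083, -0.035]
contact_force: [-0.8, -0.2, -2.2]
gripper_width: 0.517
```

```bash
python3 -c "
from wt import *
wedge('w10'); plan(*st2w(-.190,.110),.132,YAW)"
```

```text
toolz [-0.07  -0.001 -0.998] st [-0.1922  0.116 ] 0.1702 F [-0.8 -0.2 -2.2] 0.5171647276773819
ramp 17386 ((-128.20663452148438, 110.61339569091797), (55.60380172729492, 102.57259368896484), 89.7603988647461)
slope x deg -13.33654711080306 (flat -11.9)  y deg 1.3673783611403802 x range [-0.17790504 -0.08518275] mean z 0.16491589968532452
turn 0.17 then shift [ 4.4  5.5 38.8] t 13.2 pos [0.472  0.0634 0.171 ] yaw -9.53 tilt 3.93
```

Request:
step_arm(
  steps=[
    [1,3,14,0],
    [1,0,12,0],
    [1,0,8,0],
    [0,0,0,0],
  ],
)

```text
time: 13.6
tool_pos: [0.4704, 0.0612, 0.1337]
tool_rot: [0.003, 0.996, -0.082, -0.034]
contact_force: [-0.5, -0.1, -1.3]
gripper_width: 0.517
```

```bash
python3 -c "
from wt import *
wedge('w11'); plan(*st2w(-.150,.112),.130,YAW)"
```

```text
toolz [-0.069 -0.001 -0.998] st [-0.193   0.1136] 0.1337 F [-0.5 -0.1 -1.3] 0.5172508200811152
ramp 17391 ((-132.2489471435547, 111.56758117675781), (49.0460205078125, 96.76258850097656), 89.03759002685547)
slope x deg -13.080115663999523 (flat -11.9)  y deg -0.494454799954635 x range [-0.17868246 -0.08598369] mean z 0.128686851995156
turn 0.31 then shift [42.8  1.6  1.5] t 13.65 pos [0.4707 0.0612 0.1343] yaw -9.39 tilt 3.92
```

Request:
step_arm(
  steps=[
    [10,0,1,0],
    [12,0,0,0],
    [12,0,0,0],
    [8,0,0,0],
    [0,0,0,0],
  ],
)

```text
time: 14.15
tool_pos: [0.5156, 0.0536, 0.1302]
tool_rot: [0.003, 0.996, -0.082, -0.034]
contact_force: [0.6, -0.3, -2.7]
gripper_width: 0.519
```

```bash
python3 -c "
from wt import *
wedge('w12'); plan(*st2w(-.150,.112),.128,YAW)"
```

```text
toolz [-0.069 -0.    -0.998] st [-0.1471  0.1138] 0.1302 F [ 0.6 -0.3 -2.7] 0.5190408001360779
ramp 18684 ((-115.33958435058594, 112.60874938964844), (49.15771484375, 106.13163757324219), 89.84119415283203)
slope x deg -26.883864107187676 (flat -11.9)  y deg -0.2202468931840334 x range [-0.1654878  -0.06328545] mean z 0.13890100620279014
turn 0.27 then shift [-2.5  1.7  2.5] t 14.2 pos [0.5154 0.0536 0.1303] yaw -9.43 tilt 3.95
```

Request:
step_arm(
  steps=[
    [0,0,2,0],
    [0,0,0,0],
  ],
)

```text
time: 14.4
tool_pos: [0.516, 0.0536, 0.1296]
tool_rot: [0.003, 0.996, -0.082, -0.034]
contact_force: [-1.9, 0.1, -0.2]
gripper_width: 0.519
```

Request:
step_arm(
  steps=[
    [0,0,0,0],
    [0,0,0,0],
    [0,0,0,0],
    [0,0,0,0],
  ],
  claw=62,
)

```text
time: 14.8
tool_pos: [0.5176, 0.0535, 0.1319]
tool_rot: [0.003, 0.996, -0.082, -0.03]
contact_force: [0.1, -0.2, -0.1]
gripper_width: 0.622
```

Request:
step_arm(
  steps=[
    [0,0,0,0],
    [0,0,0,0],
    [0,0,0,0],
    [0,0,0,0],
    [0,0,0,0],
  ],
  claw=0,
)

```text
time: 15.3
tool_pos: [0.5178, 0.0535, 0.1325]
tool_rot: [0.003, 0.996, -0.082, -0.03]
contact_force: [-0.7, 0.5, 1.4]
gripper_width: 0.514
```

```bash
python3 -c "
from wt import *
wedge('w13'); plan(*st2w(-.150,.112),.128,YAW)"
```

```text
toolz [-0.06  -0.002 -0.998] st [-0.145  0.114] 0.1325 F [-0.7  0.5  1.4] 0.5142954930242267
ramp 17457 ((-115.21417236328125, 113.04222869873047), (47.907161712646484, 106.3738784790039), 89.17778015136719)
slope x deg -25.69282707589593 (flat -11.9)  y deg 0.6106976793573385 x range [-0.16577577 -0.06314766] mean z 0.13693682522970943
turn 0.3 then shift [-4.8  2.   4.8] t 15.35 pos [0.5179 0.0535 0.1325] yaw -9.4 tilt 3.44
```

View pics/w13.png

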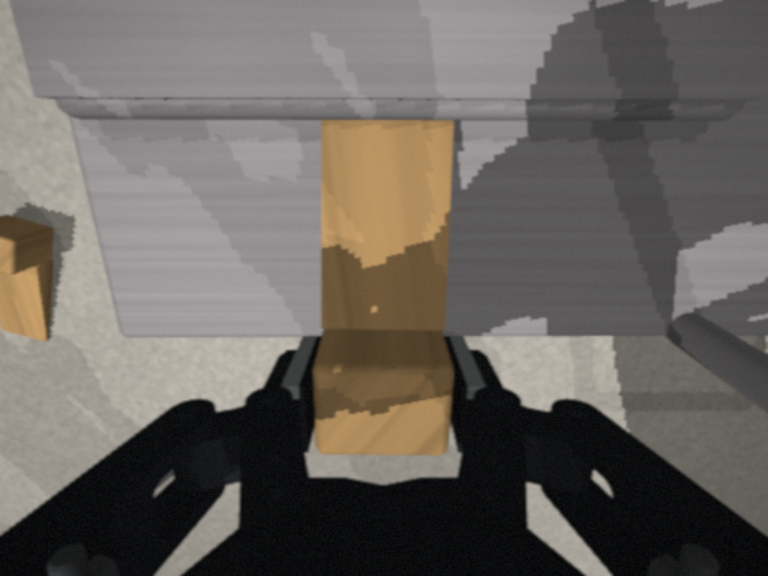

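The wedge lies flat with its thin end under the middle of the lid's edge (edge at row 115, wedge columns 320–455). I'll push it in now, with a small upward offset to cancel the tool's tilt.

Request:
step_arm(
  steps=[
    [6,0,-0.3,0],
    [6,0,-0.4,0],
    [6,0,-0.4,0],
    [6,0,-0.4,0],
    [6,0,-0.4,0],
    [0,0,0,0],
  ],
)

```text
time: 15.95
tool_pos: [0.5393, 0.0503, 0.1332]
tool_rot: [0.003, 0.996, -0.081, -0.045]
contact_force: [1.6, -0.9, 1.4]
gripper_width: 0.517
```

```bash
python3 -c "
from wt import *
wedge('w14'); plan(*st2w(-.091,.112),.1325,YAW)"
```

```text
toolz [-0.09   0.002 -0.996] st [-0.1233  0.1145] 0.1332 F [ 1.6 -0.9  1.4] 0.5165465834487358
ramp 13633 ((-104.58661651611328, 114.0643310546875), (83.17162322998047, 47.73051071166992), 0.13559706509113312)
slope x deg -31.019967623612374 (flat -11.9)  y deg 0.1920511641816526 x range [-0.14401911 -0.06381675] mean z 0.14206554545127373
turn 0.35 then shift [32.2  2.5 -2.3] t 16.0 pos [0.5393 0.0503 0.1331] yaw -9.35 tilt 5.16
```

Request:
step_arm(
  steps=[
    [8,0,-0.6,0],
    [8,0,-0.6,0],
    [8,0,-0.6,0],
    [0,0,0,0],
  ],
)

```text
time: 16.4
tool_pos: [0.5581, 0.0476, 0.1328]
tool_rot: [0.002, 0.995, -0.081, -0.054]
contact_force: [2.7, -0.1, -0.3]
gripper_width: 0.509
```

```bash
cat >> wt.py <<'E'
def lid(P):
    S=w2st(P); out=[]
    for a in (.03,.19):
        m=(abs(S[...,1]-a)<.025)&(abs(S[...,0]+.048)<.005)&(P[...,2]>.12); out.append((m.sum(),np.median(P[m][:,2]).round(4)))
    print('lid front top z (shut .135)',out)
E
python3 -c "
from wt import *
wedge('w15'); plan(*st2w(-.091,.112),.1325,YAW)
s=state(); im,d=grab_frame('wrist'); lid(cloud('wrist',d,s))"
```

```text
toolz [-0.107  0.005 -0.994] st [-0.1042  0.115 ] 0.1328 F [ 2.7 -0.1 -0.3] 0.5085896459715273
ramp 10267 ((-95.50997161865234, 114.26054382324219), (48.12333297729492, 63.724334716796875), 89.78052520751953)
slope x deg -36.10849045413128 (flat -11.9)  y deg 0.16749948448338403 x range [-0.12532911 -0.06485057] mean z 0.1469861822299091
turn 0.38 then shift [13.2  3.  -1.1] t 16.45 pos [0.5581 0.0476 0.1328] yaw -9.32 tilt 6.13
lid front top z (shut .135) [(np.int64(2308), np.float64(0.1425)), (np.int64(2444), np.float64(0.1424))]
```

Request:
step_arm(
  steps=[
    [8,0,-0.7,0],
    [8,0,-0.7,0],
    [0,0,0,0],
  ],
)

```text
time: 16.8
tool_pos: [0.5702, 0.0459, 0.1326]
tool_rot: [0.001, 0.995, -0.081, -0.059]
contact_force: [5.1, -1.3, -1.6]
gripper_width: 0.513
```

```bash
python3 -c "
from wt import *
wedge('w16'); plan(*st2w(-.091,.112),.1325,YAW)
s=state(); im,d=grab_frame('wrist'); lid(cloud('wrist',d,s))"
```

```text
toolz [-0.118  0.007 -0.993] st [-0.092   0.1153] 0.1326 F [ 5.1 -1.3 -1.6] 0.5127756762089455
ramp 7787 ((-89.49886322021484, 116.43864440917969), (50.48847198486328, 44.344181060791016), 0.04237407073378563)
slope x deg -36.52748479237051 (flat -11.9)  y deg 0.2913592052944474 x range [-0.11319559 -0.06521174] mean z 0.15113978142015178
turn 0.4 then shift [1.  3.3 0. ] t 16.85 pos [0.5702 0.0459 0.1326] yaw -9.3 tilt 6.77
lid front top z (shut .135) [(np.int64(2145), np.float64(0.1449)), (np.int64(2279), np.float64(0.1449))]
```

Request:
step_arm(
  steps=[
    [0,0,0,0],
    [0,0,0,0],
    [0,0,0,0],
    [0,0,0,0],
  ],
  claw=75,
)

```text
time: 17.3
tool_pos: [0.569, 0.0459, 0.1315]
tool_rot: [0.002, 0.995, -0.081, -0.06]
contact_force: [0.9, -0.2, -0.2]
gripper_width: 0.748
```

```bash
python3 - <<'E'
from wt import *
wedge('w17'); s=state(); im,d=grab_frame('wrist'); P=cloud('wrist',d,s); lid(P); S=w2st(P); i=im.astype(int)
w=(i[...,0]-i[...,2]>40)&(P[...,2]>.1)
b=w&(P[...,2]>.15); print('block top',b.sum(),np.median(P[b][:,2]),np.percentile(S[b],[1,99],axis=0))
r=w&(P[...,2]<.138)&(abs(S[...,1]-.115)<.018)&(S[...,0]>-.088); q=np.c_[S[r],P[r][:,2]]; print('ramp fit',len(q),np.degrees(np.arctan(np.polyfit(q[:,0],q[:,2],1)[0])),q[:,0].min(),q[:,0].max())
E
```

```text
toolz [-0.12   0.006 -0.993] st [-0.0933  0.1151] 0.1315 F [ 0.9 -0.2 -0.2] 0.7482085380287024
ramp 7790 ((-89.71392822265625, 116.33416748046875), (50.44732666015625, 44.23313522338867), 0.30066704750061035)
slope x deg -36.50474554913004 (flat -11.9)  y deg 0.08989157807338943 x range [-0.11310716 -0.06540418] mean z 0.15121585694619177
lid front top z (shut .135) [(np.int64(2211), np.float64(0.1448)), (np.int64(2359), np.float64(0.1448))]
block top 5282 0.16007464330725646 [[-0.11336318  0.09514758]
 [-0.07999469  0.1374362 ]]
ramp fit 1980 -12.112807481320072 -0.08110039757231546 -0.064477104771254
```

Wedge flat (block top 0.160, ramp −12.1°), tip about 70 mm in, lid edge up about 9.4 mm. Retreating straight up.

Request:
step_arm(
  steps=[
    [0,0,0,0],
    [-2,0,-15,0],
    [-5,0,-30,0],
    [-6,0,-45,0],
    [-6,0,-45,0],
    [-6,0,-40,0],
    [0,0,0,0],
  ],
  claw=90,
)

```text
time: 18.1
tool_pos: [0.5643, 0.049, 0.319]
tool_rot: [0.002, 0.995, -0.081, -0.061]
contact_force: [0.7, 0.1, -0.0]
gripper_width: 0.896
```

```bash
python3 - <<'E'
from wt import *
for c in ('wrist','top'):
    s=state(); im,d=grab_frame(c); P=cloud(c,d,s); save('f_'+c+'.png',im); S=w2st(P); i=im.astype(int); print(c); lid(P)
    b=(i[...,0]-i[...,2]>40)&(P[...,2]>.15)&(abs(S[...,0]+.1)<.05)&(abs(S[...,1]-.115)<.05)
    if b.any(): print('block top',b.sum(),np.median(P[b][:,2]),np.percentile(S[b],[1,99],axis=0).round(4))
    g=(i.max(-1)<60)&(abs(P[...,2]-.176)<.007)&(abs(S[...,1]+.132)<.026)&(abs(S[...,0]+.04)<.05)
    t=(i[...,0]-i[...,2]>60)&(abs(S[...,0]+.038)<.02)&(abs(S[...,1]+.08)<.03)&(P[...,2]>.1)&(P[...,2]<.13)
    for m,k in((g,'grip'),(t,'tab')):
        if m.any(): print(k,m.sum(),np.percentile(S[m][:,0],[2,98]).round(4))
print(s['tool_pos'],s['contact_force'],s['time'])
E
```

```text
wrist
lid front top z (shut .135) [(np.int64(448), np.float64(0.1448)), (np.int64(468), np.float64(0.1447))]
block top 1205 0.1601159078217051 [[-0.1138  0.095 ]
 [-0.0808  0.1378]]
grip 675 [-0.0502 -0.027 ]
tab 199 [-0.042  -0.0341]
top
lid front top z (shut .135) [(np.int64(46), np.float64(0.1442)), (np.int64(30), np.float64(0.6297))]
block top 1040 0.6310133410583749 [[-0.1461  0.0658]
 [-0.051   0.1642]]
grip 71 [-0.0495 -0.0265]
tab 14 [-0.0386 -0.0336]
[0.56350449 0.04903661 0.3161808 ] [-0.38391801 -1.22707563 -0.4061259 ] 18.15
```

View pics/f_wrist.png

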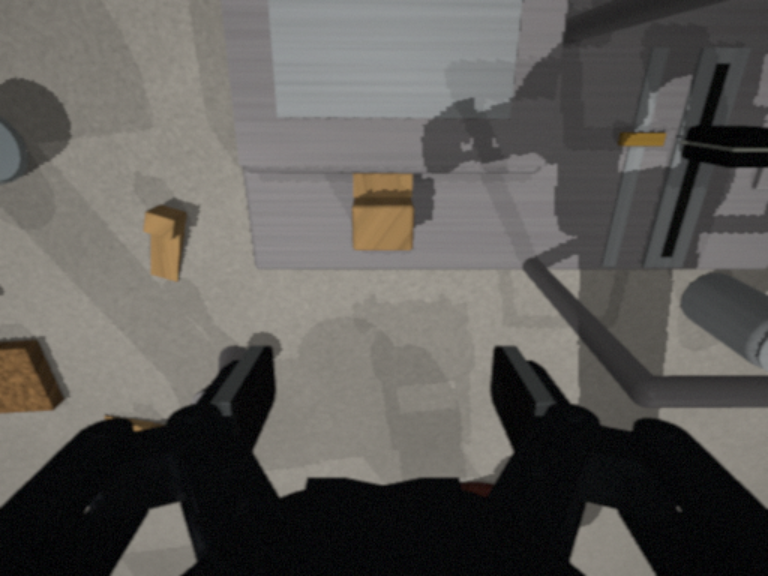

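The wedge sits under the middle of the lid's edge (385,210), and the grip (735,145) is level with the tab (643,140). The gripper is clear, so I'll hand in.

```bash
python3 -c "
from plant import job_done; print(job_done())"
```

```text
the job is handed in; nothing more can be done
None
```

The job is handed in at about 18 s of the 72 s allowed. My last checks met every measurable target, but the hand-in reports no verdict.

- **Vent slider:** I did not grasp the grip with a leaning tool, because the moves cannot tilt it. I pushed it along its track with the side of an open finger reaching under the rail from the right, then backed off. The final wrist picture puts the grip's middle within about 1 mm of the index tab, and the tab did not move.
- **Wedge:** I pushed the largest wedge under the middle of the lid's front edge and released it.
    - It lies flat: the block's top is 50 mm above the station's top, and the ramp slopes 12.1° against 11.9° when flat.
    - Its thin end is about 70 mm in under the edge.
    - The edge stands about 9.4 mm above shut, unchanged after I retreated.
- **Arm:** the gripper is open and well clear above the station, with only noise on the force reading. No bystander was touched as far as I could tell, though I did not re-measure their positions.
- **What disagreed or was not checked:**
    - The tool drifted to about 7° of lean during the moves, and the wedge stayed flat despite it.
    - The arm hid the wedge block and the lid's left side from the final top picture, so those rest on the wrist camera alone.
    - I had no way to measure how hard the lid pinches the wedge.

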